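# Press a snap home at the craft bench

## Task

On the red-headed snap press, turn the pressure knob clockwise until it clicks over from the white dot to the green dot. Only then push the red palm head down to its stop, hold it there for about half a second to set the snap, and let it spring fully back up. Do not work the blue-headed press, and do not knock away the little pot of snaps that stands between the two presses.

Things in the scene. Friction and masses are not known exactly. Their poses are not given: they have to be found in the camera images.
- red_press: Fixed snap press to be used: dark iron base plate 150 x 240 x 25 mm, origin at the centre of its underside on the table, z up, x away from the robot and y left at yaw 0. A C-frame (column 40 x 50 mm, arm up to 193 mm high) stands on the +y half; ram axis at (-30, +65) mm, over a lilac flower tag already in place; pressure knob axis at (-20, -65) mm, on the open -y half.
- red_ram_top (a point): Centre of the top of the red palm head (a disc 46 mm across narrowing to a flat 32 mm top, on a vertical ram of 16 mm). 235 mm above the table when up; moves down with the ram. z up. Nothing within 60 mm stands higher than 193 mm.
- red_ram (a joint): Stroke of the red palm head in m: 0 = up, 0.020 = down on its hard stop. A spring returns it: about 4 N to start it moving, about 13 N at the stop.
- pressure_knob_grip (a point): On the vertical axis of the black pressure knob at gripping height, 62 mm above the table. Upright bar grip 42 mm long (this point's x), 14 mm thick (its y), top 69 mm above the table; the disc below it (radius 22 mm) tops at 39 mm. The point turns with the knob; a white line on the bar's top marks its pointer end (-x).
- pressure_knob (a joint): Knob angle in rad, growing clockwise seen from above: 0 = pointer at the white dot (start), 1.2 = at the green dot (end stop). A spring detent resists with up to 0.15 N m until 0.6; past that the let-go knob snaps on to 1.2 by itself, before that it falls back to 0. Its steel spring strut runs over the plate towards +x of the press, under 42 mm high.
- blue_ram_top (a point): Centre of the top of the blue palm head of the other, similar fixed press (base plate 150 x 110 x 25 mm, no knob; head 235 mm above the table, frame up to 193 mm). Not to be worked.
- blue_ram (a joint): Stroke of the blue palm head in m: 0 = up, 0.020 = down. Same spring as the red one.
- snap_pot: Loose little round clear pot with a steel lid, 36 mm across, 35 mm high, between the two presses near their robot side. Origin at the centre of its underside. To be left standing.

How it is judged:
By the outcome, as a careful person would: the job done as asked, in the order asked, and still so for the second after the job is handed in, with the robot touching nothing.
It also fails if it takes over 48 s, if anything falls off the work surface, if the arm or the gripper's body presses on something with over 40 N, if the wrist force passes 120 N, or if a joint passes its speed limit or range.

## Robot

A 6-joint arm with a two-finger parallel gripper is mounted at the origin on the work surface. World frame = base frame: x ahead of the robot, y to its left, z up, the work surface at z = 0. Lengths are in m, angles in rad, forces in N, time in s.
With the tool pointing down it reaches from about 0.35 to 0.975 m from the base axis. Payload 17.4 kg.
Tool frame: the origin (TCP) lies midway between the tips of the shut fingers; the grasp point (between the pads) lies 19 mm behind it; z points along the fingers, y is the line along which they close (so a half turn about z gives the same grasp; the last joint's range is limited). The gripper opens to 85 mm and grips with 20 to 120 N. Pads are 22 mm wide; open, the fingers measure 114 mm over their backs; the gripper's body (76 mm by 85 mm) begins 54 mm behind the grasp point. The pads swing forward as they close: fully open they stand 13 mm farther back than shut.
Start: joints at [-1.15, 0.116, 1.442, -0, 1.584, -0.038], TCP at [0.299, -0.605, 0.231] pointing down, gripper open.
Joint ranges: [-2.83, 2.83], [-0.83, 2.19], [0.07, 2.5], [-1.14, 4.28], [0.01, 3], [-2.97, 2.97]. Speed limits (rad/s): [1.89, 1.89, 2.22, 3.14, 3.14, 3.14].

## Interface

Orientations are given as a rotation vector (axis times angle).
In Python, from rig import bot, read_camera, ticket, spotter gives the robot as it stands.
- The arm moves only by the shell command python3 -m handwheel 'ROWS' [FORCE]. ROWS is JSON, a list of rows, each a list of 3 entries, a list of its own where there are three numbers: the shift along the world's x, y, z in m, then the turn about the world's z in degrees, then the finger opening in m, from 0 to 0.0854. A call has 1 to 8 rows; each row shifts and turns the commanded pose from where the row before left it; what a row does not reach is not made up. A row lasts 1/10 s, in which the tool goes at most 50 mm and 8.59 degrees, less where a joint would pass 70% of its speed; a pose out of reach is approached as far as the arm can. A call is refused whole if a number of a shift passes 0.05 or a number of a turn 8.59, either way. A call with a gripper value outside its range is refused whole. The fingers move at their own pace and stop on an object; FORCE is the grip in N (left out, the last holds). Time passes only in rows, so rows that do not move let the fingers close. It gives the time, the measured TCP pose, the force, the opening and the grip force at its end, in the units of the state.
- bot.observe(): the state, without advancing time (a new reading comes with each control period).
- read_camera(name): name is "scene" or "top"; returns a dict with "image" (420x560x3 uint8, red, green, blue), "z_map" (420x560 float32, m along the optical axis (not along the pixel's ray), 0 where there is no reading), "fx", "fy", "cx", "cy" (pixels), "dist" ([k1, k2, p1, p2, k3] as OpenCV has them; the pictures are not rectified), "view" (4x4, takes a point from world to camera coordinates). Camera axes: x right, y down, z forward; pixel columns grow to the right and rows downward; lengths in m; the calibration is good to about 2 mm. A picture is of the moment at which its call begins.
- ticket.sign_off(): hands the job in; it is judged then, once.
Trained networks look in the newest picture that a camera, given by its name, has taken for a name from the list of things; names that differ only in an ending like _2 or _b are one class to them, and where a whole thing is asked for, a point or a joint stands for the part that bears it (a point fixed in the world has none). Each returns a list of dicts, best first, with "conf" (0 to 1); they miss things now and then, are a little off and sometimes report something else, mostly with a low value. They report only what shows in the picture. A call takes as long as a camera call.
- spotter.outline_of(camera, name): "region" (420x560 bool, what is visible of it) and "box" ([left, top, right, bottom] in pixels, round what is visible of it).
The state is a dict: "time": time; "joint_positions": joint angles; "qvel": joint speeds; "tau": joint torques, N m; "position": TCP position; "tool_rot": TCP orientation; "wrist_force": force on the tool from outside, world axes, zero at the start; "moment": the same for the moment, N m; "opening": opening from 0.0 (shut) to 1.0 (fully open); "grip_force": force on a finger pad.
Only numpy, scipy, OpenCV 4.12 (cv2) and the standard library are available. Lean on these libraries where they do the work, as an engineer would, in place of code of your own. Each camera call takes 0.05 s, during which the arm holds its last target. There are 200 camera calls.

## Working session

There is one attempt and no reset: what is moved stays moved. The work goes in short steps, Python scripts to look and compute and a shell command to move; the robot and the scene stay as the last step left them, time stands still between calls to the robot, and variables do not carry over. Pictures are saved under pics/ and viewed, at most 10 in all, crops included, and the job is handed in when it is done.

```bash
mkdir -p pics; cat > h.py <<'E'
import numpy as np, cv2
from rig import bot, read_camera, ticket, spotter
def cloud(c):
    K=np.array([[c['fx'],0,c['cx']],[0,c['fy'],c['cy']],[0,0,1.]])
    h,w=c['z_map'].shape
    u,v=np.meshgrid(np.arange(w),np.arange(h))
    n=cv2.undistortPoints(np.stack([u,v],-1).reshape(-1,1,2).astype(np.float64),K,np.array(c['dist'],float)).reshape(h,w,2)
    z=c['z_map'].astype(float)
    P=np.stack([n[...,0]*z,n[...,1]*z,z],-1)
    V=np.array(c['view']); 
    W=(P-V[:3,3])@V[:3,:3]
    W[z==0]=np.nan
    return W
E
python3 - <<'E'
from h import *
for cam in ['scene','top']:
    c=read_camera(cam); W=cloud(c)
    cv2.imwrite(f'pics/{cam}0.png',cv2.resize(c['image'][...,::-1],(784,588)))
    np.save(f'{cam}.npy',W); np.save(f'{cam}_img.npy',c['image'])
    for n in ['red_press','red_ram_top','pressure_knob_grip','blue_ram_top','snap_pot']:
        for d in spotter.outline_of(cam,n)[:2]:
            p=W[d['region']]; p=p[~np.isnan(p[:,0])]
            if len(p)==0: print(cam,n,'none');continue
            zt=np.percentile(p[:,2],97); t=p[p[:,2]>zt-.006]
            print(cam,n,round(d['conf'],2),np.round(d['box']),len(p),'med',np.median(p,0).round(3),'top',zt.round(3),((t.max(0)+t.min(0))/2).round(3),t.mean(0).round(3),np.ptp(t,axis=0).round(3))
s=bot.observe();print(s)
E
```

```text
scene red_press 0.8 [118. 192. 252. 356.] 9212 med [ 0.596 -0.196  0.028] top 0.232 [ 0.521 -0.166  0.232] [ 0.527 -0.166  0.234] [0.044 0.043 0.013]
scene red_ram_top 0.96 [184. 196. 212. 223.] 416 med [ 0.527 -0.165  0.234] top 0.237 [ 0.52  -0.165  0.235] [ 0.524 -0.165  0.235] [0.044 0.043 0.008]
scene pressure_knob_grip 0.87 [141. 286. 163. 311.] 409 med [ 0.575 -0.286  0.042] top 0.072 [ 0.567 -0.287  0.07 ] [ 0.568 -0.287  0.07 ] [0.042 0.022 0.008]
scene blue_ram_top 0.63 [381. 164. 409. 222.] 363 med [0.523 0.24  0.233] top 0.238 [0.519 0.243 0.235] [0.521 0.243 0.235] [0.045 0.045 0.007]
scene snap_pot 0.47 [261. 220. 274. 243.] 218 med [ 0.41  -0.003  0.031] top 0.038 [ 0.4   -0.002  0.036] [ 0.402 -0.002  0.036] [0.033 0.03  0.007]
top red_press 0.96 [309. 151. 430. 241.] 7193 med [ 0.555 -0.204  0.027] top 0.235 [ 0.519 -0.164  0.235] [ 0.518 -0.163  0.235] [0.046 0.045 0.011]
top red_press 0.3 [129. 185. 154. 210.] 468 med [0.515 0.244 0.235] top 0.238 [0.515 0.246 0.236] [0.515 0.245 0.235] [0.043 0.044 0.008]
top red_ram_top 0.9 [351. 184. 375. 208.] 445 med [ 0.517 -
[... 515 characters left out ...]
[0.031 0.031 0.007]
{'time': 0.6, 'joint_positions': array([-1.14979033e+00,  1.15999584e-01,  1.44159052e+00, -2.56950797e-05,
        1.58397664e+00, -3.77902814e-02]), 'qvel': array([ 0.0001106 , -0.00088258,  0.00186973,  0.00032717,  0.00094706,
        0.00032644]), 'tau': array([ 2.87821567e-03, -7.31397629e+01, -6.32423973e+01,  3.02447061e-04,
        8.19406505e-04, -5.59328805e-05]), 'position': array([ 0.2989342 , -0.60521414,  0.23130931]), 'tool_rot': array([ 3.05926429e+00,  7.14363955e-01, -3.18682659e-05]), 'wrist_force': array([ 0.97770192,  0.33958895, -0.2911381 ]), 'moment': array([-0.02392401, -0.05235394,  0.01932436]), 'grip_force': 0.0, 'opening': 1.0018677803416942}
```

```bash
python3 - <<'E'
from h import *
for cam in ['scene','top']:
    W=np.load(f'{cam}.npy');I=np.load(f'{cam}_img.npy')
    m=(np.hypot(W[...,0]-.565,W[...,1]+.2865)<.035)&(W[...,2]>.060)&(W[...,2]<.08)
    p=W[m][:,:2].astype(np.float32); r=cv2.minAreaRect(p*1000); print(cam,len(p),r)
    d=p-p.mean(0);w,v=np.linalg.eigh(d.T@d);print(np.degrees(np.arctan2(v[1,1],v[0,1])),p.mean(0))
    m=(np.hypot(W[...,0]-.56,W[...,1]+.22)<.2)&(W[...,2]>.02)&(W[...,2]<.03)
    print('plate',cv2.minAreaRect((W[m][:,:2]*1000).astype(np.float32)))
I=np.load('top_img.npy');J=np.load('scene_img.npy')
a=cv2.resize(I[140:260,300:440],(700,600),interpolation=cv2.INTER_CUBIC)
cv2.imwrite('pics/topcrop.png',a[...,::-1])
E
```

```text
scene 149 ((565.707275390625, -287.2679443359375), (44.277740478515625, 14.341170310974121), 16.079998016357422)
-163.62924 [ 0.56928116 -0.2866227 ]
plate ((566.6925048828125, -219.4827880859375), (153.3966064453125, 239.95228576660156), 15.807437896728516)
top 139 ((565.3011474609375, -286.30535888671875), (42.0906867980957, 15.573845863342285), 15.480032920837402)
-163.55713 [ 0.56428325 -0.285465  ]
plate ((566.2489624023438, -218.14744567871094), (150.56639099121094, 241.3560333251953), 16.12905502319336)
```

View pics/scene0.png

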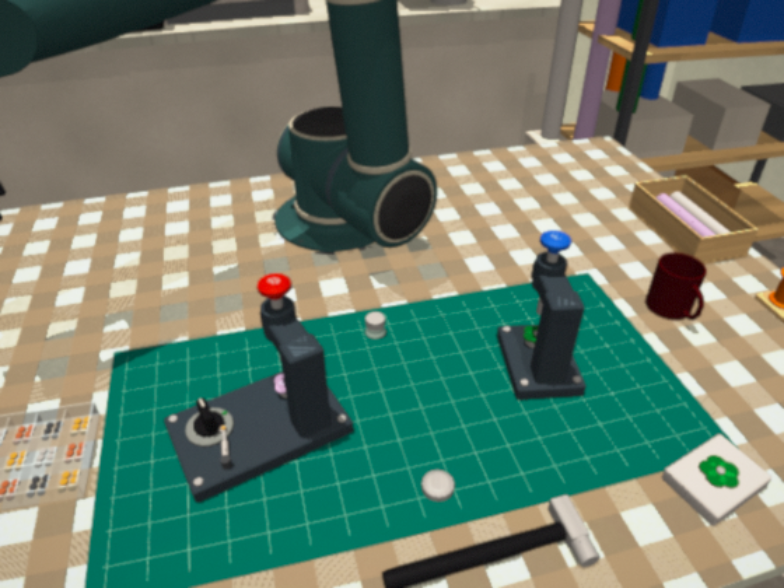

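View pics/topcrop.png

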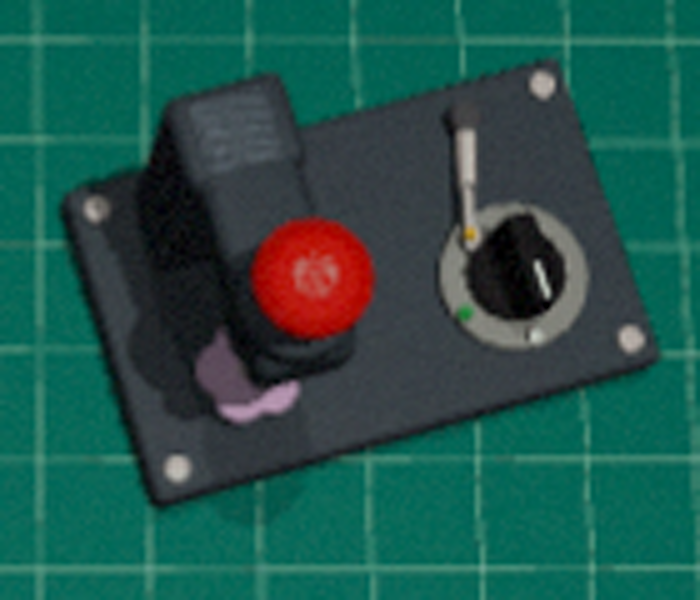

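The scene view shows the red press left (head at px 275,285; knob at 208,420), the blue press right (555,240) and the pot between them (375,325). In the top crop the pointer line (540,280) faces the white dot (537,335), with the green dot clockwise at (463,313). Knob (0.565, -0.2865), bar yaw 16.1°, ram (0.519, -0.164). Their separation of 130.2 mm fits the expected 130.4.

```bash
python3 -m handwheel '[[[0.02,0.024,0],-1.3,0.05],[[0.02,0.024,0],-1.3,0.05],[[0.02,0.024,0],-1.3,0.05],[[0.02,0.024,0],-1.3,0.05],[[0.02,0.024,0],-1.3,0.05],[[0.02,0.024,0],-1.3,0.05],[[0.02,0.024,0],-1.3,0.05],[[0.02,0.024,0],-1.1,0.05]]' 30; python3 -m handwheel '[[[0.02,0.024,0],0,0.05],[[0.02,0.024,0],0,0.05],[[0.02,0.024,0],0,0.05],[[0.02,0.024,0],0,0.05],[[0.015,0.018,0],0,0.05],[[0.011,0.0127,0],0,0.05],[[0,0,0],0,0.05],[[0,0,0],0,0.05]]'; python3 -c "
from h import *
s=bot.observe();print(s['position'],s['joint_positions'],s['tool_rot'],s['opening'])
r=s['tool_rot'];print(2*np.degrees(np.arctan2(r[1],r[0])))"
```

```text
time: 1.4
position: [0.4596, -0.4121, 0.2314]
tool_rot: [3.111, 0.438, 0.0]
wrist_force: [0.1, -0.3, 0.5]
opening: 0.585
grip_force: 0.0
time: 2.2
position: [0.5648, -0.2868, 0.2313]
tool_rot: [3.11, 0.44, -0.0]
wrist_force: [-0.7, -0.6, -0.5]
opening: 0.585
grip_force: 0.0
[ 0.56478227 -0.28676671  0.23125311] [-5.09968842e-01  2.60556885e-02  1.53634739e+00 -2.75953084e-04
  1.57930487e+00  7.79748420e-01] [ 3.11047052e+00  4.40041358e-01 -4.06598433e-04] 0.5849070260149155
16.10451051050854
```

```bash
python3 -m handwheel '[[[0,0,-0.03],0,0.05],[[0,0,-0.03],0,0.05],[[0,0,-0.03],0,0.05],[[0,0,-0.03],0,0.05],[[0,0,-0.025],0,0.05],[[0,0,-0.02],0,0.05],[[0,0,0],0,0.05],[[0,0,0],0,0.05]]';  python3 - <<'E'
from h import *
c=read_camera('scene')
cv2.imwrite('pics/s1.png',cv2.resize(c['image'][150:340,80:280][...,::-1],(600,570),interpolation=cv2.INTER_CUBIC))
E
```

```text
time: 3.0
position: [0.5647, -0.2872, 0.067]
tool_rot: [3.111, 0.438, 0.0]
wrist_force: [-0.2, 0.2, -0.1]
opening: 0.588
grip_force: 0.0
```

View pics/s1.png

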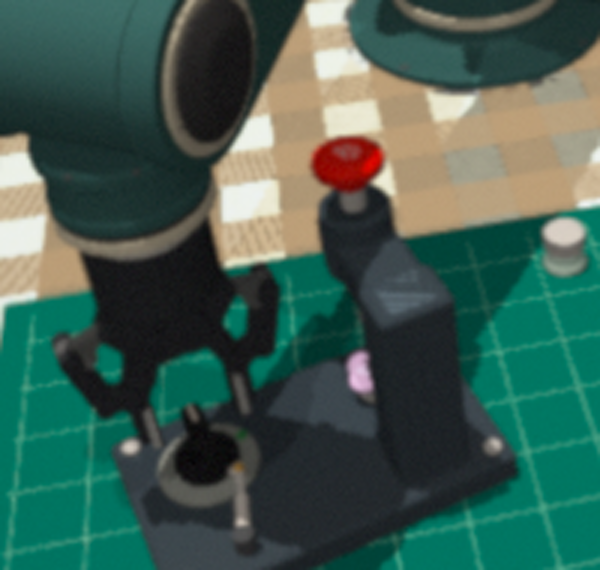

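The fingers (px 150,425 and 243,393) straddle the knob bar (195,425). Ample clearance to the frame and head. Lower and grip.

```bash
python3 -m handwheel '[[[0,0.0004,-0.012],0,0.05],[[0,0,-0.0095],0,0.05],[[0,0,0],0,0.05],[[0,0,0],0,0.01],[[0,0,0],0,0.01],[[0,0,0],0,0.01],[[0,0,0],0,0.01],[[0,0,0],0,0.01]]' 30; python3 -m handwheel '[[[0,0,0],0,0.01],[[0,0,0],0,0.01]]'
```

```text
time: 3.85
position: [0.5656, -0.2877, 0.0457]
tool_rot: [3.107, 0.439, 0.003]
wrist_force: [4.4, -13.4, -3.3]
opening: 0.156
grip_force: 33.6
time: 4.05
position: [0.5656, -0.2877, 0.0457]
tool_rot: [3.107, 0.439, 0.003]
wrist_force: [4.7, -13.1, -2.7]
opening: 0.16
grip_force: 33.6
```

```bash
python3 -m handwheel '[[[0.0005,-0.0013,0],0,0.01],[[0,0,0],-4,0.01],[[0,0,0],-5,0.01],[[0,0,0],-5,0.01],[[0,0,0],-5,0.01],[[0,0,0],-5,0.01],[[0,0,0],-5,0.01],[[0,0,0],-5,0.01]]' 50; python3 -c "
from h import *
s=bot.observe();r=s['tool_rot'];print(2*np.degrees(np.arctan2(r[1],r[0])),s['wrist_force'],s['moment'],s['joint_positions'])"
```

```text
time: 4.85
position: [0.5657, -0.2884, 0.0457]
tool_rot: [3.101, -0.495, 0.002]
wrist_force: [0.9, -9.1, 2.3]
opening: 0.155
grip_force: 53.5
-18.127912902241363 [ 0.92191807 -9.06617867  2.33515199] [-1.27505049  0.0055904   0.09098989] [-5.11093882e-01  1.39158778e-01  1.72535131e+00 -1.28102983e-03
  1.27500429e+00  1.37646636e+00]
```

```bash
python3 -m handwheel '[[[0,-0.001,0],-5,0.01],[[0,0,0],-5,0.01],[[0,0,0],-5,0.01],[[0,0,0],-5,0.01],[[0,0,0],-5,0.01],[[0,0,0],-5,0.01],[[0,0,0],-4.5,0.01],[[0,0,0],0,0.01]]'; python3 -c "
from h import *
s=bot.observe();r=s['tool_rot'];print(2*np.degrees(np.arctan2(r[1],r[0])),s['wrist_force'],s['moment'],s['joint_positions'])"
```

```text
time: 5.65
position: [0.5655, -0.2891, 0.0456]
tool_rot: [2.816, -1.391, 0.002]
wrist_force: [-3.6, -5.5, 4.5]
opening: 0.154
grip_force: 53.9
-52.58878353418263 [-3.60226697 -5.47573224  4.4942033 ] [-0.6771739   0.29824144 -0.10552635] [-5.12306039e-01  1.39922042e-01  1.72453690e+00 -9.81237885e-04
  1.27595219e+00  1.97662229e+00]
```

```bash
python3 -m handwheel '[[[0,0,0],0,0.05],[[0,0,0],0,0.05],[[0,0,0],0,0.05],[[0,0,0],0,0.05],[[0,0,0.015],0,0.05],[[0,0,0.025],0,0.05],[[0,0,0.03],0,0.05],[[0,0,0.03],0,0.05]]'; python3 -m handwheel '[[[0,0,0.03],0,0],[[0,0,0.03],0,0],[[0,0,0.03],0,0],[[0,0,0.03],0,0],[[0,0,0.02],0,0],[[0,-0.02,0],0,0],[[0,-0.03,0],0,0],[[0,-0.03,0],0,0]]';  python3 - <<'E'
from h import *
for cam in ['scene','top']:
    c=read_camera(cam); W=cloud(c)
    m=(np.hypot(W[...,0]-.565,W[...,1]+.2865)<.03)&(W[...,2]>.060)&(W[...,2]<.08)
    p=W[m][:,:2].astype(np.float32)
    if len(p)>20: print(cam,len(p),cv2.minAreaRect(p*1000))
    if cam=='scene': im=cv2.resize(c['image'][190:350,100:270],None,fx=3.5,fy=3.5,interpolation=cv2.INTER_CUBIC)
    if cam=='top': im=cv2.resize(c['image'][140:260,300:440],None,fx=5,fy=5,interpolation=cv2.INTER_CUBIC)
    cv2.imwrite(f'pics/{cam}2.png',im[...,::-1])
E
```

```text
time: 6.45
position: [0.5654, -0.2883, 0.1471]
tool_rot: [-2.819, 1.387, -0.001]
wrist_force: [0.1, 0.9, 1.3]
opening: 0.587
grip_force: 0.0
time: 7.25
position: [0.5652, -0.3697, 0.285]
tool_rot: [2.819, -1.386, 0.0]
wrist_force: [0.2, -0.2, 0.2]
opening: 0.001
grip_force: 0.0
scene 176 ((566.6065673828125, -287.2816467285156), (15.860038757324219, 41.61170196533203), 33.64686584472656)
top 125 ((564.8877563476562, -286.5271301269531), (13.975770950317383, 41.42301559448242), 36.508453369140625)
```

View pics/scene2.png

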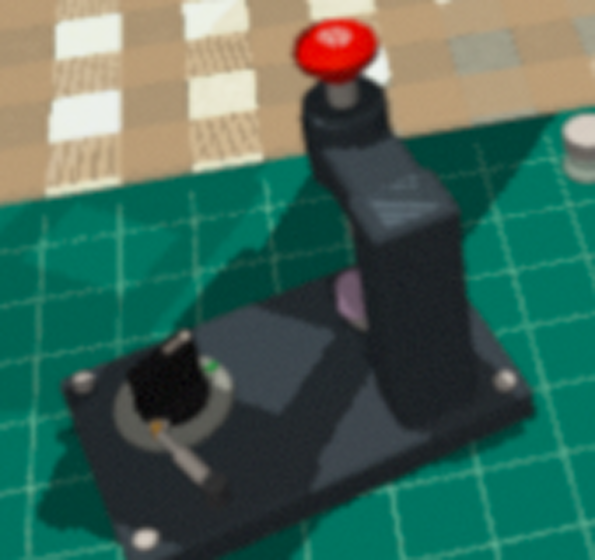

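View pics/top2.png

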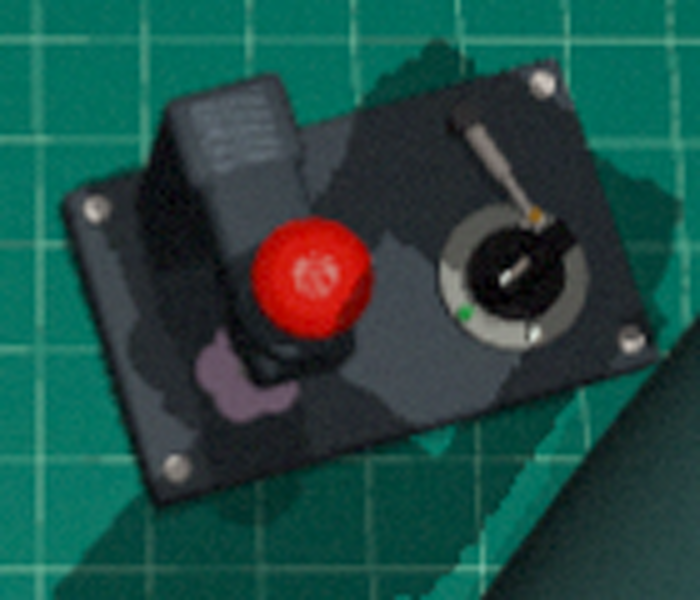

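The bar's pointer (top crop px 510,270) now aims at the green dot (463,313). The strut has swung over and the bar angle is about -53°, so the turn is ≈69° = 1.2 rad with the knob released. Next, the red head.

```bash
python3 -m handwheel '[[[-0.0058,0.0257,0],0,0],[[-0.0058,0.0257,0],0,0],[[-0.0058,0.0257,0],0,0],[[-0.0058,0.0257,0],0,0],[[-0.0058,0.0257,0],0,0],[[-0.0058,0.0257,0],0,0],[[-0.0058,0.0257,0],0,0],[[-0.0058,0.0257,0],0,0]]'; python3 -m handwheel '[[[0,0,-0.02],0,0],[[0,0,-0.015],0,0],[[0,0,-0.008],0,0],[[0,0,0],0,0]]'
```

```text
time: 8.15
position: [0.5184, -0.1619, 0.2847]
tool_rot: [-2.819, 1.387, 0.001]
wrist_force: [0.1, 0.2, 0.1]
opening: 0.003
grip_force: 0.0
time: 8.55
position: [0.5186, -0.1631, 0.2403]
tool_rot: [2.818, -1.388, -0.004]
wrist_force: [-0.2, 0.5, 0.1]
opening: 0.002
grip_force: 0.0
```

```bash
python3 -m handwheel '[[[0,0,-0.005],0,0],[[0,0,-0.005],0,0],[[0,0,-0.005],0,0],[[0,0,-0.005],0,0],[[0,0,-0.004],0,0],[[0,0,-0.002],0,0],[[0,0,0],0,0]]'
```

```text
time: 9.25
position: [0.5194, -0.1632, 0.2171]
tool_rot: [2.818, -1.388, 0.003]
wrist_force: [-3.2, -0.6, 13.0]
opening: -0.0
grip_force: 6.1
```

```bash
python3 -m handwheel '[[[0,0,-0.002],0,0],[[0,0,-0.0015],0,0],[[0,0,0],0,0]]'
```

```text
time: 9.55
position: [0.5195, -0.1633, 0.215]
tool_rot: [2.818, -1.388, 0.005]
wrist_force: [-7.2, 1.0, 20.3]
opening: 0.002
grip_force: 10.3
```

```bash
python3 -m handwheel '[[[0,0,-0.0007],0,0],[[0,0,0],0,0],[[0,0,0],0,0],[[0,0,0],0,0],[[0,0,0],0,0],[[0,0,0],0,0]]'
```

```text
time: 10.15
position: [0.5194, -0.1633, 0.2149]
tool_rot: [-2.818, 1.388, -0.006]
wrist_force: [-9.2, 0.5, 26.1]
opening: -0.001
grip_force: 12.9
```

It is on the hard stop: the force rose while z stayed at 0.215. It has been held for more than 0.6 s, so release.

```bash
python3 -m handwheel '[[[0,0,0.006],0,0],[[0,0,0.008],0,0],[[0,0,0.01],0,0],[[0,0,0.015],0,0],[[0,0,0.02],0,0],[[0,0,0.03],0,0],[[0,0,0.02],0,0],[[0,0,0],0,0]]'; python3 -m handwheel '[[[0.005,-0.025,0],0,0],[[0.005,-0.025,0],0,0],[[0.005,-0.025,0],0,0],[[0.005,-0.025,0],0,0],[[0.005,-0.025,0],0,0],[[0.005,-0.025,0],0,0],[[0.005,-0.025,0],0,0],[[0.005,-0.025,0],0,0]]'; python3 - <<'E'
from h import *
for cam in ['scene','top']:
    c=read_camera(cam); W=cloud(c)
    m=(np.hypot(W[...,0]-.565,W[...,1]+.2865)<.03)&(W[...,2]>.060)&(W[...,2]<.08)
    p=W[m][:,:2].astype(np.float32)
    if len(p)>20: print(cam,len(p),cv2.minAreaRect(p*1000))
    for n in ['red_ram_top','blue_ram_top','snap_pot']:
        for d in spotter.outline_of(cam,n)[:1]:
            q=W[d['region']]; q=q[~np.isnan(q[:,0])]; print(cam,n,round(d['conf'],2),np.median(q,0).round(3),np.percentile(q[:,2],97).round(3))
    if cam=='scene': cv2.imwrite('pics/end.png',cv2.resize(c['image'],(784,588))[...,::-1])
E
```

```text
time: 10.95
position: [0.5196, -0.163, 0.3241]
tool_rot: [-2.818, 1.387, -0.006]
wrist_force: [-0.8, 0.1, 0.3]
opening: -0.002
grip_force: 0.0
time: 11.75
position: [0.5591, -0.3638, 0.3197]
tool_rot: [-2.818, 1.387, 0.002]
wrist_force: [0.1, 0.9, 0.1]
opening: 0.001
grip_force: 0.0
scene 173 ((567.0881958007812, -287.6407165527344), (14.412480354309082, 40.80824279785156), 34.94459533691406)
scene red_ram_top 0.8 [ 0.527 -0.166  0.234] 0.237
scene blue_ram_top 0.79 [0.523 0.239 0.233] 0.238
scene snap_pot 0.64 [ 0.409 -0.003  0.029] 0.038
top 125 ((564.45556640625, -285.56634521484375), (13.865119934082031, 41.281333923339844), 36.844627380371094)
top red_ram_top 0.3 [0.514 0.245 0.235] 0.239
top blue_ram_top 0.66 [0.515 0.245 0.235] 0.239
top snap_pot 0.53 [ 0.398 -0.     0.036] 0.04
```

View pics/end.png

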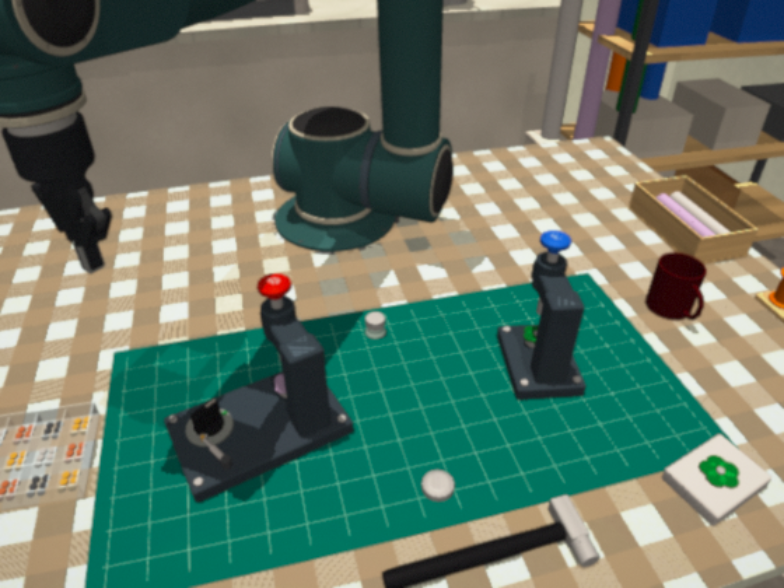

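The red head (px 275,285) is back up at 0.235 m, and the knob (208,418) is at the green dot. The pot (375,325) and blue press (555,240) are untouched, and the arm is clear.

```bash
python3 -c "
from rig import ticket
print(ticket.sign_off())"
```

```text
the job is handed in; nothing more can be done
None
```

The job is done and handed in: the knob was turned to the green dot, then the red head was pushed to its stop, held for about 0.7 s and released fully back up; the pot and blue press were left alone.

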